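Sweep the set blocks off the cold plate

TASK

The four ordinary tissue blocks on the cold plate have set: with the fingertips, sweep them across the plate and off its open front edge, the one towards the robot, so that all four drop into the collecting tray hung there. Slide them only, never pick them up or carry them, and leave everything else where it stands: the one large mould and the round cup on the plate are still setting and must not be shifted or tipped.

Things in the scene. Friction and masses are not known exactly. Their poses are not given: they have to be found in the camera images.
- cold_plate: Fixed bench-top cold plate, collecting tray hung along its front. Origin on the bench under the deck's middle; x from the open front edge to the back, y to the left, z up. Flat dark metal deck 60 mm above the bench, x -136 to +125 mm, y -170 to +170 mm; a rim 5 mm thick, 6 mm high at the back and both sides, none in front. A flat control wing, 63 mm high, extends to y -265 mm.
- deck_edge (a point): Middle of the deck's open front edge, on the deck's surface; axes as the cold plate.
- tray (a point): Middle of the steel collecting tray's inner floor, 12 mm above the bench; axes as the cold plate. The tray begins right below the deck's front edge; inside it measures 98 mm in x and 340 mm in y; its rim is 52 mm above the bench, lower than the deck.
- block1: Ordinary tissue block: a white plastic cassette 40 mm (its x) by 28 mm (its y), frozen onto a slightly smaller steel base mould, 17 mm high in all, about 30 g, loose on the deck. Origin at the centre of its underside, z up. To be swept into the tray.
- block2: Ordinary tissue block, the same as block1. To be swept into the tray.
- block3: Ordinary tissue block, the same as block1; block4 lies in front of it, nearer the front edge, with a gap of about 10 to 30 mm between them. To be swept into the tray.
- block4: Ordinary tissue block, the same as block1. To be swept into the tray.
- large_mould: Large tissue block, same make but 75 mm (its x) by 52 mm (its y) and 22 mm high, about 110 g, loose on the deck among the others. Origin at the centre of its underside. Not to be shifted.
- round_cup: Round black cup filled with amber resin, 34 mm diameter, 26 mm high, about 35 g, loose on the deck among the others. Origin at the centre of its underside. Not to be shifted.
- reagent_bottle: Amber bottle standing on the bench left of the cold plate, 60 mm diameter, 135 mm high. Origin at the centre of its underside. To be left alone.
- staining_jar: Square glass jar with slides in it, on the bench left of the cold plate, 56 mm square, 106 mm high. Origin at the centre of its underside. To be left alone.
- forceps: Steel forceps lying on the bench left of the tray, 135 mm long, 5 mm high. Origin in the middle of them, on the bench. To be left alone.
- slide_box: Flat grey slide box with black lid on the bench right of the cold plate, 102 by 177 mm, 34 mm high. Origin at the centre of its underside. To be left alone.
- spare_moulds: Stack of empty steel moulds on the bench right of the tray, 42 by 30 mm, 38 mm high. Origin at the centre of its underside. To be left alone.
Things that resemble listed ones, but are neither listed nor needed, are in the scene too. Leave any green or red look-alike of the block2 alone. What is shaped like the block3 but purple is not meant.

How it is judged:
At the end, for the whole second after the job is handed in: All four ordinary blocks lie at rest inside the collecting tray, their origins between its walls and less than 48 mm above the bench; the large mould and the round cup stand upright on the deck within 12 mm of where they were (x of block1 in the frame of cold_plate between -0.24 and -0.136 m and y of block1 in the frame of cold_plate between -0.172 and 0.172 m and height (world z) of each of block1, block2, block3, block4 below 0.048 m and linear speed of each of block1, block2, block3, block4 below 0.02 m/s and x of block2 in the frame of cold_plate between -0.24 and -0.136 m and y of block2 in the frame of cold_plate between -0.172 and 0.172 m and x of block3 in the frame of cold_plate between -0.24 and -0.136 m and y of block3 in the frame of cold_plate between -0.172 and 0.172 m and x of block4 in the frame of cold_plate between -0.24 and -0.136 m and y of block4 in the frame of cold_plate between -0.172 and 0.172 m and distance of each of large_mould, round_cup from where it was at the start of the episode below 0.012 m and angle between each of large_mould, round_cup's own z axis and vertical below 0.1 rad); the robot touches nothing.
It fails at once if an ordinary block is lifted: its underside more than 20 mm above the deck (height (world z) of any of block1, block2, block3, block4 above 0.08 m).
It fails at once if an ordinary block is carried out level over the tray (45 mm past the front edge while still at deck height) instead of dropping off the edge ((x of block1 in the frame of cold_plate below -0.181 m and height (world z) of block1 above 0.055 m) or (x of block2 in the frame of cold_plate below -0.181 m and height (world z) of block2 above 0.055 m) or (x of block3 in the frame of cold_plate below -0.181 m and height (world z) of block3 above 0.055 m) or (x of block4 in the frame of cold_plate below -0.181 m and height (world z) of block4 above 0.055 m)).
It fails at once if the large mould or the round cup is shifted by more than 12 mm or tipped (distance of any of large_mould, round_cup from where it was at the start of the episode above 0.012 m or angle between any of large_mould, round_cup's own z axis and vertical above 0.3 rad).
It fails at once if the bottle, jar, forceps, slide box or spare moulds are moved by more than 20 mm (distance of any of reagent_bottle, staining_jar, forceps, slide_box, spare_moulds from where it was at the start of the episode above 0.02 m).
It also fails if it takes over 58 s, if anything falls off the work surface, if the arm or the gripper's body presses on something with over 40 N, if the wrist force passes 120 N, or if a joint passes its speed limit or range.

ROBOT

A 6-joint arm with a two-finger parallel gripper is mounted at the origin on the work surface. World frame = base frame: x ahead of the robot, y to its left, z up, the work surface at z = 0. Lengths are in m, angles in rad, forces in N, time in s.
With the tool pointing down it reaches from about 0.35 to 0.975 m from the base axis. Payload 4.9 kg.
Tool frame: the origin (TCP) lies between the finger pads; the fingertips stand 25 mm ahead of it and the grasp point (between the pads) lies 6 mm ahead of it; z points along the fingers, y is the line along which they close (so a half turn about z gives the same grasp; the last joint's range is limited). The gripper opens to 85 mm and grips with 20 to 120 N. Pads are 22 mm wide; open, the fingers measure 114 mm over their backs; the gripper's body (76 mm by 85 mm) begins 54 mm behind the grasp point. The pads swing forward as they close: fully open they stand 13 mm farther back than shut.
Start: joints at [1.167, 0.053, 1.613, -0, 1.476, -0.119], TCP at [0.176, 0.6, 0.226] pointing down, gripper open.
Joint ranges: [-3.01, 3.01], [-1.01, 2.22], [0.06, 2.58], [-1.02, 4.17], [0.09, 2.62], [-3.14, 3.14]. Speed limits (rad/s): [2.57, 2.57, 3.14, 3.14, 3.14, 3.14].

INTERFACE

Orientations are given as a unit quaternion [w, x, y, z].
In Python, from plant import manip gives the robot as it stands.
- The arm moves only by the shell command python3 -m inch 'ROWS'. ROWS is JSON, a list of rows, each a list of 3 entries, a list of its own where there are three numbers: the shift along the tool's x, y, z in m, then the turn, a rotation vector about the tool's x, y, z in rad, then the opening, from 0 (shut) to 1 (fully open). A call has 1 to 8 rows; each row shifts and turns the commanded pose from where the row before left it, along the tool's axes as they then stand; what a row does not reach is not made up. A row lasts 1/10 s, in which the tool goes at most 50 mm and 8.59 degrees, less where a joint would pass 70% of its speed; a pose out of reach is approached as far as the arm can. A call with a gripper value outside its range is refused whole. The fingers move at their own pace and stop on an object; the grip force is fixed at half the most. Time passes only in rows, so rows that do not move let the fingers close. It gives the time, the measured TCP pose, the force, the opening and the grip force at its end, in the units of the state.
- manip.state(): the state, without advancing time (a new reading comes with each control period).
- manip.grab_frame(name): name is "scene" or "top"; returns (picture, depth): 480x640x3 uint8, red, green, blue; 480x640 float32, m along the optical axis (not along the pixel's ray), 0 where there is no reading.
- manip.camera_params(name): a dict with "camera_matrix" (3x3 intrinsics, pixels), "rvec" (rotation vector, rad) and "tvec" (3), from world to camera coordinates, as OpenCV has them. Camera axes: x right, y down, z forward; pixel columns grow to the right and rows downward; lengths in m; the calibration is good to about 2 mm. A picture is of the moment at which its call begins. camera_params takes no time and is no camera call.
- manip.job_done(): hands the job in; it is judged then, once.
Trained networks look in the newest picture that a camera, given by its name, has taken for a name from the list of things; names that differ only in an ending like _2 or _b are one class to them, and where a whole thing is asked for, a point or a joint stands for the part that bears it (a point fixed in the world has none). Each returns a list of dicts, best first, with "score" (0 to 1); they miss things now and then, are a little off and sometimes report something else, mostly with a low value. They report only what shows in the picture. A call takes as long as a camera call. They do not tell look-alikes from the thing itself.
- manip.look_for(camera, label): "point" ([x, y, z] in m, in world coordinates, good to about 4 mm: the middle of the surface that is visible of it).
The state is a dict: "time": time; "joint_pos": joint angles; "joint_vel": joint speeds; "joint_efforts": joint torques, N m; "tool_pos": TCP position; "tool_rot": TCP orientation; "contact_force": force on the tool from outside, world axes, zero at the start; "ft_torque": the same for the moment, N m; "gripper_width": opening from 0.0 (shut) to 1.0 (fully open); "grasp_force": force on a finger pad.
Only numpy, scipy, OpenCV 4.12 (cv2) and the standard library are available. Lean on these libraries where they do the work, as an engineer would, in place of code of your own. Each camera call takes 0.05 s, during which the arm holds its last target. There are 200 camera calls.

## Working session

There is one attempt and no reset: what is moved stays moved. The work goes in short steps, Python scripts to look and compute and a shell command to move; the robot and the scene stay as the last step left them, time stands still between calls to the robot, and variables do not carry over. Pictures are saved under pics/ and viewed, at most 10 in all, crops included, and the job is handed in when it is done.

```bash
ls; mkdir -p pics; cat > h.py <<'E'
import numpy as np,cv2
from plant import manip
def cam(n):
    p=manip.camera_params(n);R=cv2.Rodrigues(np.array(p["rvec"],float))[0]
    return np.array(p["camera_matrix"],float),R,np.array(p["tvec"],float).ravel()
def cloud(n,d):
    K,R,t=cam(n);v,u=np.mgrid[0:480,0:640]
    P=np.stack([(u-K[0,2])/K[0,0]*d,(v-K[1,2])/K[1,1]*d,d],-1)
    return (P-t)@R
def proj(n,X):
    K,R,t=cam(n);c=R@np.array(X,float)+t;c=K@c;return c[:2]/c[2]
def save(n,im): cv2.imwrite("pics/"+n+".png",im[...,::-1])
E
python3 - <<'E'
from h import *
for n in("scene","top"):
    im,d=manip.grab_frame(n);save(n+"0",im);np.save(n+"0.npy",d)
    K,R,t=cam(n);print(n,-R.T@t,R[2])
    for l in["block1","large_mould","round_cup","cold_plate","tray","forceps","spare_moulds","slide_box","reagent_bottle","staining_jar"]:
        try:
            for r in manip.look_for(n,l):print(l,round(r["score"],2),np.round(r["point"],3),np.round(proj(n,r["point"])))
        except Exception as e:print(l,e)
print(manip.state())
E
```

```text
pics
scene [0.9430765  0.37461652 0.81686888] [-0.4602836  -0.40796047 -0.78848416]
block1 0.88 [0.591 0.049 0.077] [313. 286.]
block1 0.85 [ 0.599 -0.086  0.077] [253. 246.]
block1 0.84 [ 0.538 -0.084  0.079] [278. 226.]
block1 0.69 [ 0.584 -0.013  0.075] [289. 264.]
block1 0.55 [ 0.67  -0.283  0.014] [159. 234.]
block1 0.49 [ 0.302 -0.227  0.02 ] [308. 148.]
large_mould 0.74 [0.6   0.124 0.084] [345. 314.]
round_cup 0.58 [0.65  0.182 0.086] [353. 358.]
round_cup 0.32 [0.551 0.06  0.063] [334. 280.]
cold_plate 0.96 [0.55  0.062 0.06 ] [335. 281.]
tray 0.58 [0.55  0.061 0.061] [335. 280.]
forceps 0.92 [0.451 0.333 0.005] [496. 352.]
spare_moulds 0.6 [0.589 0.045 0.077] [312. 284.]
slide_box 0.98 [ 0.532 -0.303  0.034] [205. 183.]
reagent_bottle 0.86 [0.718 0.304 0.09 ] [391. 448.]
staining_jar 0.89 [0.618 0.291 0.099] [427. 385.]
top [ 0.37504288 -0.03849598  1.14317208] [ 0.11821833  0.00603192 -0.99296931]
block1 0.85 [ 0.585 -0.017  0.077] [305. 199.]
block1 0.8 [0.585 0.048 0.074] [273. 198.]
block1 0.8 [ 0.592 -0.088  0.076] [342. 196.]
block1 0.7 [ 0.667 -0.287  0.021] [437. 16
[... 720 characters left out ...]
.16703497e+00,  5.27315152e-02,  1.61292234e+00,  1.07995670e-05,
        1.47602688e+00, -1.18997742e-01]), 'joint_vel': array([-1.16273804e-03, -3.92688683e-04,  2.20189032e-04,  4.70844108e-05,
       -1.41062885e-03, -8.51320627e-04]), 'joint_efforts': array([ 1.78020246e-04, -3.93703723e+01, -3.70460021e+01, -2.81834127e-04,
        6.10252428e-04,  1.11171983e-05]), 'tool_pos': array([0.17556261, 0.59979797, 0.22607066]), 'tool_rot': array([-1.65733985e-05,  1.41901724e-01,  9.89880750e-01, -4.11547496e-05]), 'contact_force': array([0.54228663, 0.01766867, 0.21511525]), 'ft_torque': array([-0.02867529, -0.03193795,  0.01052274]), 'grasp_force': 0.0, 'gripper_width': 1.0038869300854911}
```

```bash
python3 - <<'E'
from h import *
im=cv2.imread("pics/top0.png");c=im[120:370,110:470];cv2.imwrite("pics/topc.png",cv2.resize(c,None,fx=2.2,fy=2.2,interpolation=cv2.INTER_CUBIC))
d=np.load("top0.npy");P=cloud("top",d)
hsv=cv2.cvtColor(im,cv2.COLOR_BGR2HSV)
# things above deck, in deck region
z=P[...,2]
m=((z>.068)&(z<.1)&(P[...,0]>.4)&(P[...,0]<.72)&(P[...,1]>-.2)&(P[...,1]<.24)).astype(np.uint8)
n,lab,st,ce=cv2.connectedComponentsWithStats(m)
for i in range(1,n):
    if st[i,4]<25: continue
    Q=P[lab==i];r=cv2.minAreaRect((Q[:,:2]*1000).astype(np.float32));print(st[i],np.round(ce[i]),"ctr mm",np.round(r[0],1),"size",np.round(r[1],1),"ang",round(r[2],1),"z",np.percentile(Q[:,2],[10,50,90]).round(4),"bgr",im[lab==i].mean(0).round())
# deck extent
m=(abs(z-.06)<.005)&(P[...,0]>.3)&(P[...,0]<.8)&(abs(P[...,1])<.35)
r=cv2.minAreaRect((P[m][:,:2]*1000).astype(np.float32));print(r)
for x in np.arange(.2,.75,.02):
    q=z[(abs(P[...,0]-x)<.004)&(abs(P[...,1]-.02)<.01)];print(round(x,2),np.median(q).round(4) if len(q) else None,end="; ")
E
```

```text
[201 158  18  19 258] [209. 167.] ctr mm [643.4 174.7] size [31.3 32.8] ang 89.2 z [0.0774 0.0864 0.0894] bgr [ 16.  68. 122.]
[ 221  171   33   41 1048] [237. 191.] ctr mm [596.7 118.6] size [53.1 75.7] ang 84.4 z [0.0799 0.0827 0.0852] bgr [214. 228. 229.]
[263 185  21  24 302] [273. 196.] ctr mm [589.2  47.5] size [28.7 40.6] ang 70.3 z [0.0746 0.0777 0.0801] bgr [215. 230. 231.]
[335 185  17  22 299] [343. 195.] ctr mm [594.3 -90.6] size [28.1 40.4] ang 85.0 z [0.0751 0.078  0.0805] bgr [216. 231. 232.]
[298 191  16  21 298] [305. 201.] ctr mm [580.1 -16.2] size [28.1 40.8] ang 87.7 z [0.075  0.0781 0.0805] bgr [216. 231. 231.]
[331 213  19  24 302] [340. 224.] ctr mm [536.2 -85.4] size [28.1 40.4] ang 75.4 z [0.075  0.078  0.0802] bgr [218. 233. 234.]
((530.447265625, 66.0072021484375), (536.797119140625, 371.660400390625), 80.60875701904297)
0.2 0.0009; 0.22 0.0007; 0.24 0.0007; 0.26 0.0008; 0.28 0.0014; 0.3 -0.0001; 0.32 0.0012; 0.34 0.0149; 0.36 0.013; 0.38 0.0136; 0.4 0.0132; 0.42 0.0143; 0.44 0.0451; 0.46 0.0605; 0.48 0.0605; 0.5 0.061; 0.52 0.0613; 0.54 0.0607; 0.56 0.0608; 0.58 0.0601; 0.6 0.0609; 0.62 0.0602; 0.64 0.0608; 0.66 0.0612; 0.68 0.0608; 0.7 0.0611; 0.72 None; 0.74 0.0005;
```

View pics/topc.png

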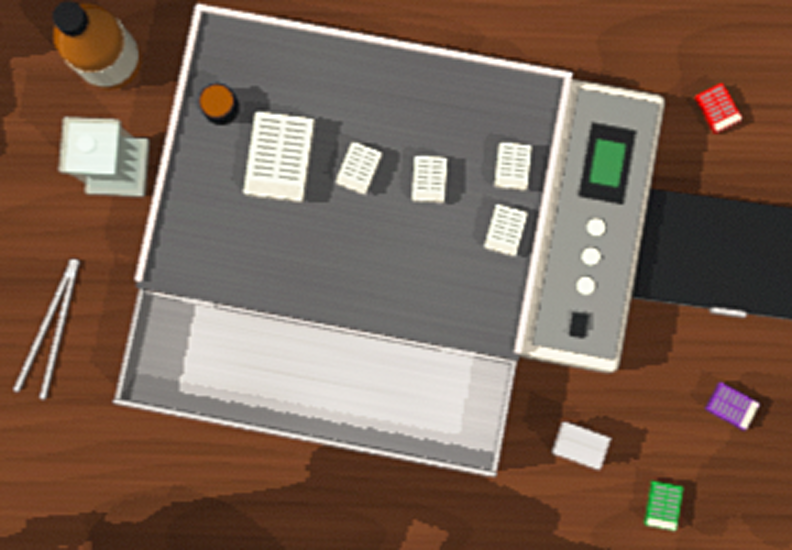

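View pics/scene0.png

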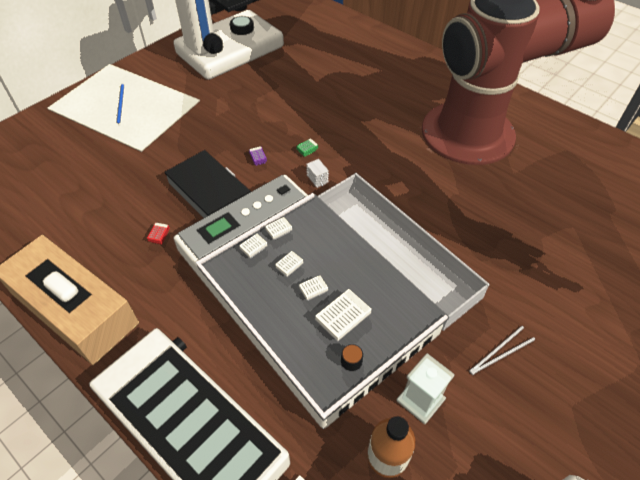

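```bash
cat >> h.py <<'E'
def ray(n,uv,z):
    K,R,t=cam(n);o=-R.T@t;v=R.T@np.linalg.solve(K,[uv[0],uv[1],1.]);return o+v*(z-o[2])/v[2]
E
python3 - <<'E'
from h import *
C=lambda u,v,z:ray("top",(u/2.2+110,v/2.2+120),z)[:2]
fl,fr=C(143,290,.06),C(517,355,.06);bl,br=C(200,8,.066),C(570,73,.066)
print(fl,fr,bl,br,np.linalg.norm(fl-fr),np.linalg.norm(fl-bl),np.linalg.norm(fr-br))
for a,b in((fr,fl),(br,bl)):d=b-a;print("yaw from y",np.degrees(np.arctan2(-d[0],d[1])))
for a,b in((fl,bl),(fr,br)):d=b-a;print("yaw from x",np.degrees(np.arctan2(d[1],d[0])))
# yaw from depth step at the front edge
d=np.load("top0.npy");P=cloud("top",d);z=P[...,2]
pts=[]
for u in range(190,330,4):
    for v in range(300,200,-1):
        if abs(z[v,u]-.0605)<.004 and P[v,u,0]<.55: pts.append(ray("top",(u,v+.5),.06)[:2]);break
pts=np.array(pts);k=np.polyfit(pts[:,1],pts[:,0],1);print("edge x=",k,"yaw",np.degrees(np.arctan(-k[0])),"resid",np.std(pts[:,0]-np.polyval(k,pts[:,1])))
yaw=np.arctan(-k[0]);ex=np.array([np.cos(yaw),np.sin(yaw)]);ey=np.array([-ex[1],ex[0]])
# second view blocks
ds=np.load("scene0.npy");S=cloud("scene",ds)
m=((S[...,2]>.07)&(S[...,2]<.1)&(S[...,0]>.4)&(S[...,0]<.72)&(S[...,1]>-.16)&(S[...,1]<.22)).astype(np.uint8)
n,lab,st,ce=cv2.connectedComponentsWithStats(m)
for i in range(1,n):
    if st[i,4]<40: continue
    Q=S[lab==i];Q=Q[Q[:,2]>np.percentile(Q[:,2],90)-.004];r=cv2.minAreaRect((Q[:,:2]*1000).astype(np.float32));print("scene",np.round(r[0],1),np.round(r[1],1),round(r[2],1),"z",np.median(Q[:,2]).round(4))
e0=(fl+fr)/2
for nm,p in dict(b1=(.589,.0475),b2=(.580,-.0162),b3=(.5943,-.0906),b4=(.5362,-.0854),lm=(.5967,.1186),cup=(.6434,.1747)).items():
    q=np.array(p)-e0;print(nm,"plate from edge x,y",np.round([q@ex,q@ey],4))
print(e0,ex,ey)
E
```

```text
[0.47449406 0.23855274] [ 0.42515019 -0.09852731] [0.73540045 0.19926433] [ 0.68291345 -0.14144814] 0.3406725343118418 0.2638479192401216 0.26131225569548355
yaw from y -8.328160145408697
yaw from y -8.757612018641208
yaw from x -8.563503615881938
yaw from x -9.453732962313573
edge x= [0.15954381 0.43782509] yaw -9.064790042253284 resid 0.0009585150050609826
scene [537.5 -84.5] [30.4 40.2] 76.2 z 0.0785
scene [595.6 -89.2] [30.1 39.9] 83.7 z 0.0785
scene [582.5 -15.1] [29.  40.5] 86.2 z 0.0783
scene [590.3  48.1] [29.7 40.2] 69.8 z 0.0783
scene [597.7 119.4] [53.1 76.5] 84.1 z 0.0831
scene [645.8 176.7] [32.6 30.1] 39.5 z 0.0875
b1 plate from edge x,y [ 0.141  -0.0003]
b2 plate from edge x,y [ 0.1421 -0.0646]
b3 plate from edge x,y [ 0.168  -0.1358]
b4 plate from edge x,y [ 0.1098 -0.1399]
lm plate from edge x,y [0.1374 0.0711]
cup plate from edge x,y [0.1747 0.1339]
[0.44982213 0.07001271] [ 0.98751081 -0.15755124] [0.15755124 0.98751081]
```

Candidates: white cassettes on the deck at crop pixels (360,166), (428,178), (513,165) and (506,229), which are blocks 1 to 4. The look-alikes (red (718,107), purple (733,405), green (664,505)) all lie on the bench, off the plate, so they are excluded. The large mould (280,155) and cup (217,102) are on the left part of the deck. The two views agree on positions to about 2 mm. First I turn to the plate yaw and travel to behind block1.

```bash
python3 -m inch '[[[0,0,0],[0,0,-0.1265],0.12],[[-0.0272,-0.024,0],[0,0,0],0.12],[[-0.0272,-0.024,0],[0,0,0],0.12],[[-0.0272,-0.024,0],[0,0,0],0.12],[[-0.0272,-0.024,0],[0,0,0],0.12],[[-0.0272,-0.024,0],[0,0,0],0.12],[[-0.0272,-0.024,0],[0,0,0],0.12],[[-0.0272,-0.024,0],[0,0,0],0.12]]'
python3 -m inch '[[[-0.0272,-0.024,0],[0,0,0],0.12],[[-0.0272,-0.024,0],[0,0,0],0.12],[[-0.0272,-0.024,0],[0,0,0],0.12],[[-0.0272,-0.024,0],[0,0,0],0.12],[[-0.0272,-0.024,0],[0,0,0],0.12],[[-0.0272,-0.024,0],[0,0,0],0.12],[[-0.0272,-0.024,0],[0,0,0],0.12]]'
cat >> h.py <<'E'
e0=np.array([.4498,.0700]);ex=np.array([.9875,-.1576]);ey=np.array([.1576,.9875])
def where():
    s=manip.state();q=s["tool_pos"][:2]-e0;w,x,y,z=s["tool_rot"]
    print("t",round(s["time"],2),"plate",np.round([q@ex,q@ey],4),"z",round(s["tool_pos"][2],4),"tool y yaw",round(np.degrees(np.arctan2(-2*(x*y-w*z),1-2*(x*x+z*z))),2),"F",np.round(s["contact_force"],1),"open",round(s["gripper_width"],3))
E
python3 -c "from h import *;where()"
```

```text
time: 1.9
tool_pos: [0.3379, 0.4027, 0.2263]
tool_rot: [0.0, 0.079, 0.997, 0.0]
contact_force: [0.4, 0.0, -0.3]
gripper_width: 0.12
grasp_force: 0.0
time: 2.6
tool_pos: [0.4995, 0.2067, 0.2263]
tool_rot: [0.0, 0.079, 0.997, 0.0]
contact_force: [0.3, 0.7, 0.2]
gripper_width: 0.12
grasp_force: 0.0
t 2.6 plate [0.0275 0.1428] z 0.2263 tool y yaw -9.08 F [0.3 0.7 0.2] open 0.12
```

```bash
python3 -m inch '[[[-0.027,-0.0238,0],[0,0,0],0.12],[[-0.027,-0.0238,0],[0,0,0],0.12],[[-0.027,-0.0238,0],[0,0,0],0.12],[[-0.027,-0.0238,0],[0,0,0],0.12],[[-0.027,-0.0238,0],[0,0,0],0.12],[[-0.027,-0.0238,0],[0,0,0],0.12],[[0,0,0.03],[0,0,0],0.12],[[0,0,0.03],[0,0,0],0.12]]'
python3 -m inch '[[[0,0,0.03],[0,0,0],0.12],[[0,0,0.016],[0,0,0],0.12],[[0,0,0],[0,0,0],0.12]]'
python3 - <<'E'
from h import *;where()
im,d=manip.grab_frame("scene");save("s1",cv2.resize(im[170:400,190:440],None,fx=2.4,fy=2.4,interpolation=cv2.INTER_CUBIC))
P=cloud("scene",d);m=(P[...,2]>.08)&(P[...,2]<.11)&(abs(P[...,0]-.637)<.05)&(abs(P[...,1]-.04)<.05)
print("lowest finger z",np.sort(P[m][:,2])[:8])
E
```

```text
time: 3.4
tool_pos: [0.6378, 0.0401, 0.1668]
tool_rot: [0.002, 0.08, 0.997, 0.0]
contact_force: [0.4, 0.2, -0.6]
gripper_width: 0.117
grasp_force: 0.0
time: 3.7
tool_pos: [0.6341, 0.0415, 0.1168]
tool_rot: [-0.003, 0.079, 0.997, -0.0]
contact_force: [0.1, 0.8, -0.3]
gripper_width: 0.122
grasp_force: 0.0
t 3.7 plate [0.1864 0.0009] z 0.1168 tool y yaw -9.07 F [ 0.1  0.8 -0.3] open 0.122
lowest finger z [0.08002848 0.0800948  0.08026415 0.08030455 0.08032691 0.08034029
 0.0803945  0.08042517]
```

View pics/s1.png

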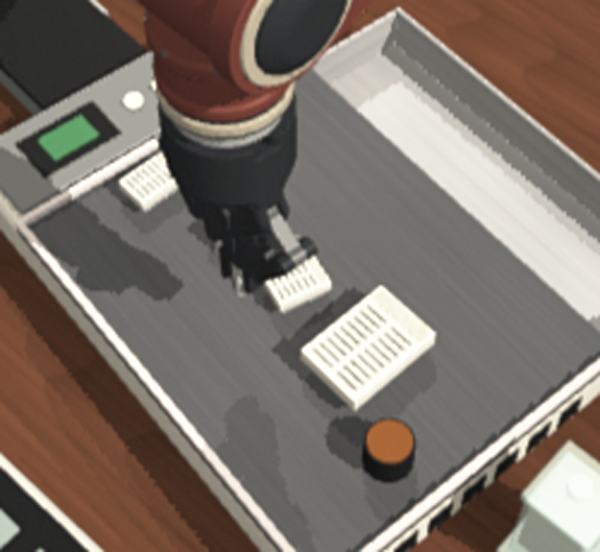

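```bash
python3 - <<'E'
from h import *
for n in("scene","top"):
    im,d=manip.grab_frame(n);P=cloud(n,d);q=P[...,:2]-e0;px=q@ex;py=q@ey;z=P[...,2]
    m=(z>.082)&(z<.135)&(px>.08)&(px<.27)&(abs(py)<.042)
    for a in np.arange(.08,.135,.006):
        k=m&(z>=a)&(z<a+.006)
        if k.sum()>3:print(n,round(a,3),k.sum(),"x",np.percentile(px[k],[2,50,98]).round(3),"y",np.percentile(py[k],[2,50,98]).round(3))
print([np.round((proj("scene",[*(e0+x*ex+y*ey),z])-[190,170])*2.4) for x,y,z in((.186,.02,.09),(.186,-.02,.09),(.175,.02,.09),(.197,.02,.09))])
E
```

```text
scene 0.122 6 x [0.193 0.196 0.198] y [-0.005  0.003  0.012]
scene 0.128 27 x [0.186 0.197 0.199] y [-0.01   0.006  0.017]
top 0.128 5 x [0.178 0.179 0.182] y [-0.004  0.005  0.008]
[array([262., 321.]), array([226., 282.]), array([275., 312.]), array([249., 331.])]
```

```bash
python3 - <<'E'
from h import *
im,d=manip.grab_frame("scene");P=cloud("scene",d)
q=P[...,:2]-e0;px=q@ex;py=q@ey
for r in range(250,300,4):
    print(r,[ (round(px[r,c]*1000),round(py[r,c]*1000),round(P[r,c,2]*1000)) if d[r,c]>0 else 0 for c in range(280,325,5)])
save("s2",cv2.resize(im[230:310,260:340],None,fx=7,fy=7,interpolation=cv2.INTER_CUBIC))
E
```

```text
250 [(217, 27, 266), (212, 32, 267), (206, 34, 263), (200, 36, 261), (192, 37, 256), (185, 39, 252), (93, -69, 62), (86, -64, 61), (79, -58, 62)]
254 [(210, 15, 238), (203, 16, 234), (201, 26, 242), (198, 33, 248), (194, 39, 250), (185, 39, 243), (97, -64, 59), (91, -58, 60), (85, -52, 62)]
258 [(210, 14, 228), (206, 20, 232), (201, 25, 233), (200, 36, 243), (194, 40, 242), (186, 40, 235), (103, -57, 60), (97, -51, 61), (91, -44, 63)]
262 [0, (206, 19, 222), (201, 24, 222), (201, 36, 235), (197, 43, 239), (189, 43, 233), (109, -50, 60), (102, -44, 60), (96, -38, 62)]
266 [(198, -7, 176), (207, 20, 213), (200, 23, 210), (198, 32, 218), (181, 20, 190), (193, 48, 232), (187, 51, 229), (107, -38, 60), (101, -31, 62)]
270 [(198, -7, 165), (206, 19, 202), (198, 19, 195), (186, 15, 179), (181, 20, 180), (194, 49, 224), (190, 55, 227), (183, 58, 224), (108, -23, 65)]
274 [(201, -5, 160), (202, 11, 179), (198, 19, 184), (192, 21, 181), (201, 46, 218), (198, 54, 224), (192, 58, 224), (186, 61, 222), (180, 64, 218)]
278 [(201, -6, 147), (203, 12, 171), (199, 19, 175), (199, 32, 190), (202, 48, 211), (203, 60, 226), (196, 63, 224), (130, -10, 76), (125, -2, 80)]
282 [(201, -7, 136), (202, 8, 154), (197, 15, 157), (202, 35, 186), (202, 47, 200), (203, 60, 216), (142, -8, 78), (135, -3, 78), (129, 2, 77)]
286 [(180, -42, 62), (201, 7, 142), (197, 14, 145), (202, 35, 175), (159, -13, 76), (154, -6, 79), (145, -4, 74), (141, 4, 80), (135, 10, 81)]
290 [(184, -36, 61), (177, -32, 60), (196, 12, 132), (165, -20, 62), (158, -15, 61), (158, -1, 78), (152, 4, 78), (145, 9, 78), (140, 15, 79)]
294 [(190, -29, 63), (182, -25, 60), (176, -20, 61), (170, -14, 61), (162, -10, 59), (163, 5, 78), (156, 10, 77), (149, 13, 74), (137, 13, 62)]
298 [(194, -23, 63), (187, -18, 62), (181, -14, 60), (174, -8, 60), (168, -3, 60), (162, 3, 62), (156, 9, 64), (149, 14, 62), (143, 19, 62)]
```

View pics/s2.png

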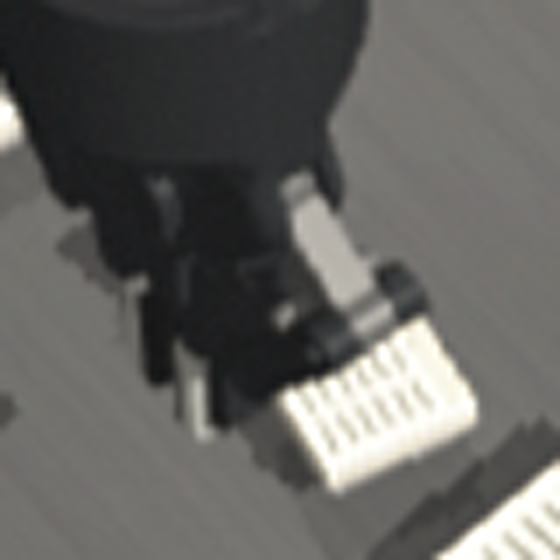

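```bash
python3 -c "from h import *;where()"; python3 -m inch '[[[0,0,0.01],[0,0,0],0.12],[[0,0,0.01],[0,0,0],0.12],[[0,0,0.005],[0,0,0],0.12],[[0,0,0],[0,0,0],0.12]]'
python3 - <<'E'
from h import *;where()
im,d=manip.grab_frame("scene");P=cloud("scene",d)
q=P[...,:2]-e0;px=q@ex;py=q@ey
for r in range(282,318,3):
    print(r,[ (round(px[r,c]*1000),round(py[r,c]*1000),round(P[r,c,2]*1000)) if d[r,c]>0 else 0 for c in range(276,312,4)])
save("s3",cv2.resize(im[240:320,260:340],None,fx=7,fy=7,interpolation=cv2.INTER_CUBIC))
E
```

```text
t 3.9 plate [0.19   0.0014] z 0.1227 tool y yaw -9.06 F [-0.1 -0.1  0.7] open 0.119
time: 4.3
tool_pos: [0.635, 0.0415, 0.0933]
tool_rot: [-0.002, 0.079, 0.997, -0.0]
contact_force: [-0.5, -0.2, 0.3]
gripper_width: 0.119
grasp_force: 0.0
t 4.3 plate [0.1874 0.001 ] z 0.0933 tool y yaw -9.07 F [-0.5 -0.2  0.3] open 0.119
282 [(181, -52, 63), (199, -10, 130), (195, -4, 134), (204, 19, 169), (197, 20, 163), (187, 17, 151), (184, 22, 153), (193, 44, 188), (192, 53, 197)]
285 [(183, -49, 60), (199, -11, 120), (195, -5, 125), (200, 13, 151), (197, 19, 155), (191, 22, 153), (200, 44, 188), (195, 47, 187), (194, 55, 195)]
288 [(187, -43, 62), (182, -40, 61), (195, -6, 115), (202, 16, 147), (197, 19, 146), (196, 28, 157), (200, 44, 180), (200, 54, 191), (197, 59, 194)]
291 [(190, -40, 60), (185, -35, 60), (196, -5, 108), (199, 11, 130), (195, 16, 132), (200, 33, 158), (200, 44, 171), (200, 53, 182), (200, 62, 194)]
294 [(194, -34, 61), (189, -30, 60), (184, -25, 63), (199, 10, 120), (195, 14, 121), (200, 34, 151), (200, 44, 163), (201, 54, 176), (159, 8, 77)]
297 [(199, -28, 63), (193, -24, 6
[... 234 characters left out ...]
60), (161, 10, 63)]
303 [(205, -20, 62), (200, -16, 61), (194, -12, 60), (189, -8, 59), (183, -4, 59), (180, 2, 63), (173, 4, 59), (168, 8, 59), (164, 15, 63)]
306 [(208, -16, 59), (203, -11, 61), (197, -8, 59), (192, -3, 60), (188, 1, 62), (183, 6, 63), (177, 9, 60), (171, 13, 58), (168, 19, 63)]
309 [0, (206, -7, 61), (202, -2, 62), (196, 1, 61), (190, 5, 59), (187, 11, 64), (181, 14, 61), (175, 17, 59), (171, 23, 62)]
312 [(215, -6, 61), (210, -1, 62), (205, 2, 62), (200, 7, 62), (195, 12, 64), (190, 15, 63), (184, 18, 60), (179, 22, 60), (174, 26, 60)]
315 [(219, -1, 62), (213, 1, 59), (208, 7, 62), (204, 12, 63), (198, 15, 62), (193, 18, 60), (188, 23, 61), (183, 27, 62), (178, 31, 62)]
```

View pics/s3.png

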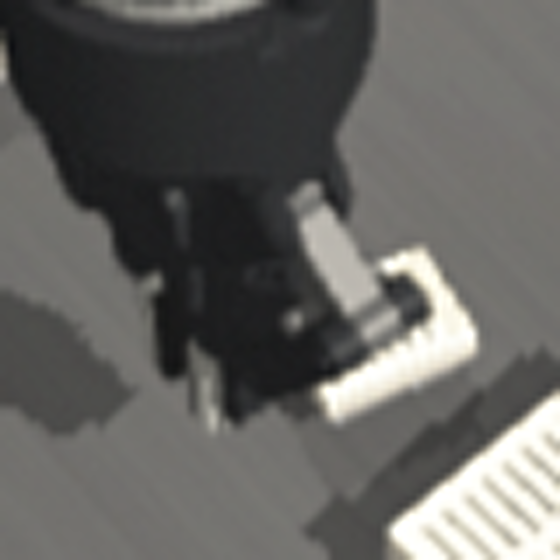

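```bash
python3 -m inch '[[[0,0,0],[0,0,0],0.12],[[0,0,0.005],[0,0,0],0.12],[[0,0,0],[0,0,0],0.12]]'
python3 - <<'E'
from h import *;where()
for n in("scene",):
    im,d=manip.grab_frame(n);P=cloud(n,d)
    q=P[...,:2]-e0;px=q@ex;py=q@ey;z=P[...,2]
    m=(px>.183)&(px<.206)&(abs(py)<.024)&(z>.066)&(z<.125)
    m&=cv2.erode(np.uint8(m),np.ones((2,2)))>0
    ii=np.argwhere(m);o=np.argsort(z[m])[:12];print([(tuple(ii[k]),*(np.round(v[m][k]*1000) for v in(px,py,z))) for k in o])
where()
E
```

```text
time: 4.65
tool_pos: [0.6358, 0.0414, 0.0896]
tool_rot: [-0.0, 0.079, 0.997, -0.0]
contact_force: [-0.7, 0.6, 0.6]
gripper_width: 0.121
grasp_force: 0.0
t 4.65 plate [0.1882 0.0011] z 0.0896 tool y yaw -9.07 F [-0.7  0.6  0.6] open 0.121
[((np.int64(301), np.int64(292)), np.float64(194.0), np.float64(11.0), np.float64(96.0)), ((np.int64(302), np.int64(291)), np.float64(196.0), np.float64(12.0), np.float64(96.0)), ((np.int64(294), np.int64(286)), np.float64(193.0), np.float64(-5.0), np.float64(96.0)), ((np.int64(295), np.int64(284)), np.float64(197.0), np.float64(-5.0), np.float64(98.0)), ((np.int64(294), np.int64(285)), np.float64(195.0), np.float64(-5.0), np.float64(99.0)), ((np.int64(294), np.int64(284)), np.float64(197.0), np.float64(-5.0), np.float64(99.0)), ((np.int64(294), np.int64(283)), np.float64(198.0), np.float64(-6.0), np.float64(100.0)), ((np.int64(301), np.int64(290)), np.float64(198.0), np.float64(12.0), np.float64(101.0)), ((np.int64(300), np.int64(291)), np.float64(196.0), np.float64(12.0), np.float64(101.0)), ((np.int64(301), np.int64(291)), np.float64(197.0), np.float64(13.0), np.float64(101.0)), ((np.int64(293), np.int64(285)), np.float64(195.0), np.float64(-4.0), np.float64(102.0)), ((np.int64(293), np.int64(284)), np.float64(197.0), np.float64(-5.0), np.float64(102.0))]
t 4.7 plate [0.1883 0.0011] z 0.0897 tool y yaw -9.07 F [-0.1 -0.1  0.4] open 0.123
```

```bash
for i in 1; do python3 -m inch '[[[0,0,0.002],[0,0,0],0.12],[[0,0,0.002],[0,0,0],0.12],[[0,0,0],[0,0,0],0.12]]'; python3 -m inch '[[[0,0,0.002],[0,0,0],0.12],[[0,0,0.001],[0,0,0],0.12],[[0,0,0],[0,0,0],0.12]]'; done; python3 -c "from h import *;where()"
```

```text
time: 5.0
tool_pos: [0.6359, 0.0414, 0.0857]
tool_rot: [-0.0, 0.079, 0.997, -0.0]
contact_force: [-0.1, -0.5, 0.9]
gripper_width: 0.123
grasp_force: 0.0
time: 5.3
tool_pos: [0.636, 0.0414, 0.0828]
tool_rot: [-0.0, 0.079, 0.997, -0.0]
contact_force: [0.2, -1.0, -0.3]
gripper_width: 0.119
grasp_force: 0.0
t 5.3 plate [0.1883 0.0011] z 0.0828 tool y yaw -9.07 F [ 0.2 -1.  -0.3] open 0.119
```

```bash
python3 -m inch '[[[0,0,0.003],[0,0,0],0.12],[[0,0,0.002],[0,0,0],0.12],[[0,0,0],[0,0,0],0.12]]'; python3 - <<'E'
from h import *;where()
for n in("scene",):
    im,d=manip.grab_frame(n);P=cloud(n,d)
    q=P[...,:2]-e0;px=q@ex;py=q@ey;z=P[...,2]
    m=(px>.183)&(px<.206)&(abs(py)<.024)&(z>.066)&(z<.125)
    m&=cv2.erode(np.uint8(m),np.ones((2,2)))>0
    ii=np.argwhere(m);o=np.argsort(z[m])[:8];print([(ii[k].tolist(),*(int(v[m][k]*1000) for v in(px,py,z))) for k in o])
save("s4",cv2.resize(im[240:320,260:340],None,fx=7,fy=7,interpolation=cv2.INTER_CUBIC))
E
```

```text
time: 5.6
tool_pos: [0.6358, 0.0415, 0.0775]
tool_rot: [-0.0, 0.079, 0.997, -0.0]
contact_force: [0.6, -0.8, -0.4]
gripper_width: 0.123
grasp_force: 0.0
t 5.6 plate [0.1881 0.0011] z 0.0775 tool y yaw -9.07 F [ 0.6 -0.8 -0.4] open 0.123
[([306, 291], 196, 11, 83), ([298, 285], 195, -5, 84), ([305, 292], 194, 11, 85), ([298, 286], 194, -4, 85), ([305, 291], 196, 11, 86), ([297, 286], 193, -5, 86), ([297, 285], 194, -6, 86), ([296, 286], 192, -6, 88)]
```

View pics/s4.png

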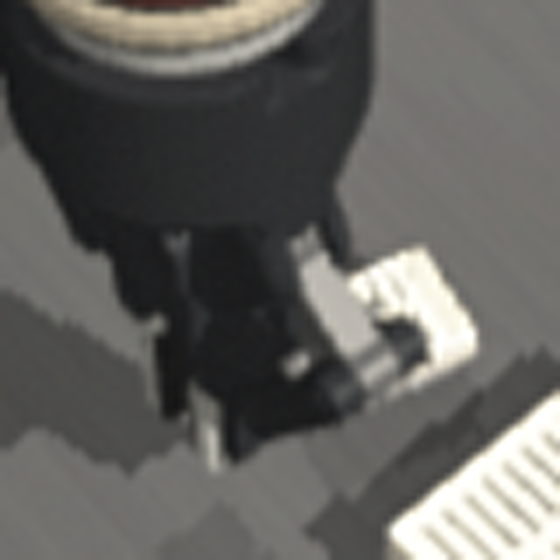

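```bash
python3 -m inch '[[[0,0,0.004],[0,0,0],0.12],[[0,0,0.004],[0,0,0],0.12],[[0,0,0],[0,0,0],0.12]]'; python3 -m inch '[[[0,0,0.002],[0,0,0],0.12],[[0,0,0.002],[0,0,0],0.12],[[0,0,0],[0,0,0],0.12]]'; python3 - <<'E'
from h import *;where()
for n in("scene",):
    im,d=manip.grab_frame(n);P=cloud(n,d)
    q=P[...,:2]-e0;px=q@ex;py=q@ey;z=P[...,2]
    m=(px>.183)&(px<.206)&(abs(py)<.024)&(z>.067)&(z<.125)
    m&=cv2.erode(np.uint8(m),np.ones((2,2)))>0
    ii=np.argwhere(m);o=np.argsort(z[m])[:8];print([(ii[k].tolist(),*(int(v[m][k]*1000) for v in(px,py,z))) for k in o])
where()
E
```

```text
time: 5.95
tool_pos: [0.6355, 0.0415, 0.0691]
tool_rot: [-0.001, 0.079, 0.997, -0.0]
contact_force: [1.0, -0.1, -0.5]
gripper_width: 0.119
grasp_force: 0.0
time: 6.25
tool_pos: [0.6359, 0.0414, 0.0657]
tool_rot: [-0.0, 0.079, 0.997, -0.0]
contact_force: [0.1, 0.7, -0.5]
gripper_width: 0.12
grasp_force: 0.0
t 6.25 plate [0.1883 0.0011] z 0.0657 tool y yaw -9.07 F [ 0.1  0.7 -0.5] open 0.12
[([302, 285], 195, -6, 72), ([302, 286], 194, -5, 72), ([309, 292], 195, 11, 73), ([301, 286], 194, -5, 75), ([309, 291], 197, 12, 76), ([308, 291], 196, 11, 78), ([301, 285], 196, -4, 78), ([302, 284], 199, -4, 78)]
t 6.3 plate [0.1884 0.0012] z 0.0659 tool y yaw -9.07 F [-0.4 -0.5  0.6] open 0.115
```

```bash
python3 -m inch '[[[0,0,0.002],[0,0,0],0.12],[[0,0,0.002],[0,0,0],0.12],[[0.008,0,0],[0,0,0],0.12],[[0.008,0,0],[0,0,0],0.12],[[0.008,0,0],[0,0,0],0.12],[[0.008,0,0],[0,0,0],0.12],[[0.008,0,0],[0,0,0],0.12],[[0.008,0,0],[0,0,0],0.12]]'
cat >> h.py <<'E'
def blocks():
    for n in("scene","top"):
        im,d=manip.grab_frame(n);P=cloud(n,d);q=P[...,:2]-e0;px=q@ex;py=q@ey;z=P[...,2]
        sat=cv2.cvtColor(im,cv2.COLOR_RGB2HSV)
        m=((im.min(-1)>130)&(px>-.105)&(px<.245)&(abs(py)<.16)&(z>np.where(px>0,.070,.018))&(z<.1)).astype(np.uint8)
        k,lab,st,ce=cv2.connectedComponentsWithStats(m)
        for i in range(1,k):
            if st[i,4]<35:continue
            c=lab==i;r=cv2.minAreaRect((np.c_[px[c],py[c]]*1000).astype(np.float32))
            print(n,st[i,4],"c",np.round(r[0]),"size",np.round(r[1]),"ang",round(r[2]),"z",np.median(z[c]).round(3))
E
python3 - <<'E'
from h import *;where();blocks()
E
```

```text
time: 7.1
tool_pos: [0.588, 0.0491, 0.0622]
tool_rot: [0.0, 0.079, 0.997, -0.0]
contact_force: [0.0, -0.9, -0.8]
gripper_width: 0.121
grasp_force: 0.1
t 7.1 plate [0.1397 0.0012] z 0.0622 tool y yaw -9.07 F [ 0.  -0.9 -0.8] open 0.121
scene 332 c [-101.   17.] size [285.   7.] ang 90 z 0.055
scene 294 c [ 111. -139.] size [32. 41.] ang 82 z 0.078
scene 320 c [ 169. -134.] size [40. 30.] ang 2 z 0.078
scene 256 c [147. -64.] size [34. 31.] ang 6 z 0.078
scene 1492 c [139.  72.] size [76. 54.] ang 3 z 0.083
top 252 c [ 168. -136.] size [41. 28.] ang 4 z 0.078
top 314 c [124.  62.] size [43. 36.] ang 1 z 0.083
top 227 c [142. -64.] size [40. 28.] ang 10 z 0.078
top 96 c [118.  -4.] size [16. 26.] ang 2 z 0.078
top 294 c [ 110. -140.] size [28. 40.] ang 84 z 0.078
top 59 c [ -2. 134.] size [ 4. 52.] ang 0 z 0.046
top 136 c [ -3. -99.] size [122.   4.] ang 90 z 0.044
top 49 c [-103.  136.] size [47.  4.] ang 90 z 0.055
top 96 c [-103. -105.] size [110.   3.] ang 90 z 0.056
```

```bash
python3 -m inch '[[[0.01,0,0],[0,0,0],0.12],[[0.01,0,0],[0,0,0],0.12],[[0.01,0,0],[0,0,0],0.12],[[0.01,0,0],[0,0,0],0.12],[[0.01,0,0],[0,0,0],0.12],[[0.01,0,0],[0,0,0],0.12],[[0.01,0,0],[0,0,0],0.12],[[0.01,0,0],[0,0,0],0.12]]'
python3 -m inch '[[[0.008,0,0],[0,0,0],0.12],[[0.008,0,0],[0,0,0],0.12],[[0.008,0,0],[0,0,0],0.12],[[0.008,0,0],[0,0,0],0.12],[[0.008,0,0],[0,0,0],0.12],[[0.008,0,0],[0,0,0],0.12],[[0,0,0],[0,0,0],0.12]]'
python3 - <<'E'
from h import *;where();blocks()
E
```

```text
time: 8.0
tool_pos: [0.5088, 0.0617, 0.0621]
tool_rot: [-0.0, 0.079, 0.997, -0.0]
contact_force: [0.7, -0.2, -0.4]
gripper_width: 0.118
grasp_force: 0.1
time: 8.7
tool_pos: [0.4612, 0.0694, 0.0618]
tool_rot: [-0.0, 0.079, 0.997, 0.0]
contact_force: [0.7, -0.5, -0.4]
gripper_width: 0.122
grasp_force: 0.0
t 8.7 plate [0.0114 0.0012] z 0.0618 tool y yaw -9.06 F [ 0.7 -0.5 -0.4] open 0.122
scene 245 c [-101.   58.] size [202.   7.] ang 90 z 0.055
scene 318 c [ 111. -138.] size [32. 40.] ang 83 z 0.078
scene 352 c [ 169. -134.] size [40. 31.] ang 5 z 0.078
scene 145 c [-41.   5.] size [17. 38.] ang 86 z 0.028
scene 366 c [144. -63.] size [41. 30.] ang 6 z 0.078
scene 1481 c [138.  72.] size [76. 54.] ang 4 z 0.083
top 1007 c [137.  71.] size [77. 53.] ang 4 z 0.083
top 289 c [ 168. -136.] size [41. 28.] ang 4 z 0.078
top 292 c [142. -64.] size [41. 28.] ang 10 z 0.078
top 290 c [ 110. -140.] size [28. 40.] ang 84 z 0.078
top 132 c [  -3. -101.] size [  5. 118.] ang 1 z 0.045
top 209 c [-41.  -1.] size [23. 42.] ang 90 z 0.029
top 37 c [-103.  142.] size [35.  4.] ang 89 z 0.055
top 89 c [-103. -107.] size [106.   3.] ang 90 z 0.055
```

```bash
python3 -m inch '[[[0,0,-0.018],[0,0,0],0.12],[[0,0,-0.018],[0,0,0],0.12],[[-0.03,-0.0106,0],[0,0,0],0.12],[[-0.03,-0.0106,0],[0,0,0],0.12],[[-0.03,-0.0106,0],[0,0,0],0.12],[[-0.03,-0.0106,0],[0,0,0],0.12],[[-0.03,-0.0106,0],[0,0,0],0.12],[[-0.03,-0.0106,0],[0,0,0],0.12]]'
python3 -m inch '[[[0,0,0],[0,0,0],0.12],[[0,0,0],[0,0,0],0.12]]'
python3 -c "from h import *;where()"
```

```text
time: 9.6
tool_pos: [0.6315, -0.0229, 0.0979]
tool_rot: [0.0, 0.079, 0.997, 0.0]
contact_force: [0.3, -0.4, 0.3]
gripper_width: 0.119
grasp_force: 0.0
time: 9.8
tool_pos: [0.6303, -0.0223, 0.0977]
tool_rot: [-0.0, 0.079, 0.997, 0.0]
contact_force: [-0.6, 0.5, 0.7]
gripper_width: 0.122
grasp_force: 0.0
t 9.8 plate [ 0.1928 -0.0627] z 0.0977 tool y yaw -9.11 F [-0.6  0.5  0.7] open 0.122
```

```bash
python3 -m inch '[[[0,0,0.012],[0,0,0],0.12],[[0,0,0.012],[0,0,0],0.12],[[0,0,0.012],[0,0,0],0.12],[[0,0,0],[0,0,0],0.12],[[0.01,0,0],[0,0,0],0.12],[[0.008,0,0],[0,0,0],0.12],[[0.008,0,0],[0,0,0],0.12],[[0.008,0,0],[0,0,0],0.12]]'
python3 -c "from h import *;where()"
python3 -m inch '[[[0.008,0,0],[0,0,0],0.12],[[0.01,0,0],[0,0,0],0.12],[[0.01,0,0],[0,0,0],0.12],[[0.01,0,0],[0,0,0],0.12],[[0.01,0,0],[0,0,0],0.12],[[0.01,0,0],[0,0,0],0.12],[[0.01,0,0],[0,0,0],0.12],[[0.01,0,0],[0,0,0],0.12]]'
python3 - <<'E'
from h import *;where();blocks()
E
```

```text
time: 10.6
tool_pos: [0.596, -0.0165, 0.0627]
tool_rot: [0.0, 0.079, 0.997, -0.0]
contact_force: [0.9, -0.5, 0.9]
gripper_width: 0.118
grasp_force: 0.1
t 10.6 plate [ 0.158  -0.0624] z 0.0627 tool y yaw -9.06 F [ 0.9 -0.5  0.9] open 0.118
time: 11.4
tool_pos: [0.5186, -0.0042, 0.0621]
tool_rot: [-0.0, 0.079, 0.997, 0.0]
contact_force: [0.8, 0.7, 1.0]
gripper_width: 0.115
grasp_force: 0.1
t 11.4 plate [ 0.0796 -0.0624] z 0.0621 tool y yaw -9.07 F [0.8 0.7 1. ] open 0.115
scene 360 c [-101.    1.] size [318.   7.] ang 90 z 0.055
scene 307 c [ 111. -138.] size [29. 40.] ang 83 z 0.078
scene 354 c [ 169. -135.] size [41. 30.] ang 5 z 0.078
scene 258 c [-27.  -2.] size [61. 35.] ang 10 z 0.029
scene 1494 c [139.  72.] size [76. 54.] ang 3 z 0.083
top 988 c [137.  72.] size [76. 52.] ang 3 z 0.083
top 259 c [ 168. -136.] size [42. 28.] ang 5 z 0.078
top 195 c [ 109. -142.] size [22. 40.] ang 84 z 0.078
top 209 c [ 42. -62.] size [31. 28.] ang 0 z 0.078
top 112 c [ -2. 107.] size [  4. 106.] ang 0 z 0.045
top 46 c [  -3. -141.] size [ 4. 39.] ang 2 z 0.045
top 121 c [-103.   98.] size [123.   4.] ang 90 z 0.055
top 42 c [-103. -134.] size [52.  3.] ang 90 z 0.056
```

```bash
python3 -m inch '[[[0.01,0,0],[0,0,0],0.12],[[0.01,0,0],[0,0,0],0.12],[[0.01,0,0],[0,0,0],0.12],[[0.01,0,0],[0,0,0],0.12],[[0.008,0,0],[0,0,0],0.12],[[0.008,0,0],[0,0,0],0.12],[[0.008,0,0],[0,0,0],0.12],[[0.004,0,0],[0,0,0],0.12]]'
python3 -m inch '[[[0,0,0],[0,0,0],0.12],[[0,0,-0.018],[0,0,0],0.12],[[0,0,-0.018],[0,0,0],0.12],[[0,0,0],[0,0,0],0.12]]'
python3 - <<'E'
from h import *;where();blocks()
E
```

```text
time: 12.3
tool_pos: [0.4514, 0.0065, 0.062]
tool_rot: [-0.0, 0.079, 0.997, 0.0]
contact_force: [0.2, 0.9, 0.0]
gripper_width: 0.125
grasp_force: 0.0
time: 12.7
tool_pos: [0.4546, 0.006, 0.1009]
tool_rot: [0.003, 0.079, 0.997, -0.0]
contact_force: [0.3, -0.0, 0.1]
gripper_width: 0.125
grasp_force: 0.0
t 12.7 plate [ 0.0149 -0.0624] z 0.1009 tool y yaw -9.07 F [ 0.3 -0.   0.1] open 0.125
scene 303 c [-101.   31.] size [257.   6.] ang 90 z 0.055
scene 332 c [ 111. -140.] size [32. 41.] ang 81 z 0.078
scene 242 c [-42. -61.] size [29. 41.] ang 87 z 0.029
scene 352 c [ 169. -134.] size [41. 30.] ang 2 z 0.078
scene 252 c [-41.  -3.] size [30. 40.] ang 89 z 0.029
scene 1488 c [138.  72.] size [76. 54.] ang 3 z 0.083
top 1005 c [137.  71.] size [76. 53.] ang 3 z 0.083
top 295 c [ 168. -136.] size [41. 28.] ang 4 z 0.078
top 295 c [ 109. -140.] size [28. 40.] ang 84 z 0.078
top 111 c [ -2. 107.] size [  4. 103.] ang 0 z 0.044
top 279 c [-40.  -4.] size [28. 40.] ang 90 z 0.029
top 42 c [  -3. -142.] size [ 4. 37.] ang 0 z 0.045
top 277 c [-41. -62.] size [40. 28.] ang 0 z 0.029
top 103 c [-103.  108.] size [102.   4.] ang 90 z 0.055
```

```bash
python3 -m inch '[[[-0.03,-0.0103,0],[0,0,0],0.12],[[-0.03,-0.0103,0],[0,0,0],0.12],[[-0.03,-0.0103,0],[0,0,0],0.12],[[-0.03,-0.0103,0],[0,0,0],0.12],[[-0.03,-0.0103,0],[0,0,0],0.12],[[-0.03,-0.0103,0],[0,0,0],0.12],[[-0.03,-0.0103,0],[0,0,0],0.12],[[0,0,0],[0,0,0],0.12]]'
python3 -m inch '[[[0,0,0],[0,0,0],0.12],[[0,0,0],[0,0,0],0.12]]'
python3 -c "from h import *;where()"
```

```text
time: 13.6
tool_pos: [0.65, -0.0996, 0.0961]
tool_rot: [-0.0, 0.08, 0.997, -0.0]
contact_force: [-1.1, -0.0, -0.9]
gripper_width: 0.119
grasp_force: 0.0
time: 13.8
tool_pos: [0.647, -0.0973, 0.0968]
tool_rot: [-0.001, 0.079, 0.997, 0.0]
contact_force: [-1.0, 0.4, -0.7]
gripper_width: 0.119
grasp_force: 0.0
t 13.8 plate [ 0.2211 -0.1341] z 0.0968 tool y yaw -9.05 F [-1.   0.4 -0.7] open 0.119
```

Behind block3. I lower and push it up to and just past contact with block4, then check.

```bash
python3 -m inch '[[[0,0,0.012],[0,0,0],0.12],[[0,0,0.012],[0,0,0],0.12],[[0,0,0.011],[0,0,0],0.12],[[0,0,0],[0,0,0],0.12],[[0.01,0,0],[0,0,0],0.12],[[0.01,0,0],[0,0,0],0.12],[[0.008,0,0],[0,0,0],0.12],[[0.008,0,0],[0,0,0],0.12]]'
python3 -m inch '[[[0.008,0,0],[0,0,0],0.12],[[0.008,0,0],[0,0,0],0.12],[[0.008,0,0],[0,0,0],0.12],[[0.008,0,0],[0,0,0],0.12],[[0.008,0,0],[0,0,0],0.12]]'
python3 - <<'E'
from h import *;where();blocks()
E
```

```text
time: 14.6
tool_pos: [0.6122, -0.0922, 0.0637]
tool_rot: [0.0, 0.079, 0.997, -0.0]
contact_force: [1.7, -0.3, -0.1]
gripper_width: 0.118
grasp_force: 0.1
time: 15.1
tool_pos: [0.5727, -0.0859, 0.0632]
tool_rot: [0.0, 0.079, 0.997, -0.0]
contact_force: [-0.0, 0.1, 0.1]
gripper_width: 0.119
grasp_force: 0.2
t 15.1 plate [ 0.1459 -0.1346] z 0.0632 tool y yaw -9.07 F [-0.   0.1  0.1] open 0.119
scene 366 c [-101.   -0.] size [319.   7.] ang 90 z 0.055
scene 409 c [  99. -136.] size [88. 35.] ang 11 z 0.078
scene 243 c [-41. -61.] size [29. 39.] ang 89 z 0.029
scene 255 c [-31.  -3.] size [30. 59.] ang 83 z 0.029
scene 1497 c [138.  72.] size [77. 54.] ang 3 z 0.083
top 1023 c [137.  71.] size [76. 53.] ang 3 z 0.083
top 107 c [ 122. -134.] size [28. 15.] ang 86 z 0.078
top 218 c [-2. 61.] size [198.   4.] ang 90 z 0.045
top 274 c [-40.  -4.] size [40. 29.] ang 0 z 0.029
top 187 c [-103.   71.] size [  4. 177.] ang 0 z 0.055
```

```bash
python3 -m inch '[[[0.008,0,0],[0,0,0],0.12],[[0.008,0,0],[0,0,0],0.12],[[0.008,0,0],[0,0,0],0.12],[[0.008,0,0],[0,0,0],0.12],[[0.008,0,0],[0,0,0],0.12]]'
python3 - <<'E'
from h import *;where();blocks()
im,d=manip.grab_frame("top");save("t5",cv2.resize(im[180:320,230:400],None,fx=4.2,fy=4.2,interpolation=cv2.INTER_CUBIC))
E
```

```text
time: 15.7
tool_pos: [0.533, -0.0795, 0.0631]
tool_rot: [-0.0, 0.079, 0.997, -0.0]
contact_force: [-0.4, 0.1, 0.1]
gripper_width: 0.124
grasp_force: 0.2
t 15.7 plate [ 0.1057 -0.1345] z 0.0631 tool y yaw -9.07 F [-0.4  0.1  0.1] open 0.124
scene 365 c [-101.    0.] size [  7. 318.] ang 0 z 0.055
scene 361 c [  59. -136.] size [89. 33.] ang 10 z 0.078
scene 245 c [-41. -61.] size [40. 30.] ang 1 z 0.03
scene 254 c [-40.  -4.] size [37. 30.] ang 1 z 0.03
scene 1491 c [139.  72.] size [76. 53.] ang 3 z 0.083
top 1019 c [137.  71.] size [76. 53.] ang 3 z 0.083
top 211 c [  70. -134.] size [28. 32.] ang 89 z 0.078
top 209 c [-2. 63.] size [191.   4.] ang 90 z 0.044
top 279 c [-40.  -5.] size [40. 30.] ang 0 z 0.029
top 85 c [-103.  119.] size [80.  4.] ang 90 z 0.055
top 99 c [-103.   24.] size [102.   4.] ang 90 z 0.055
```

View pics/t5.png

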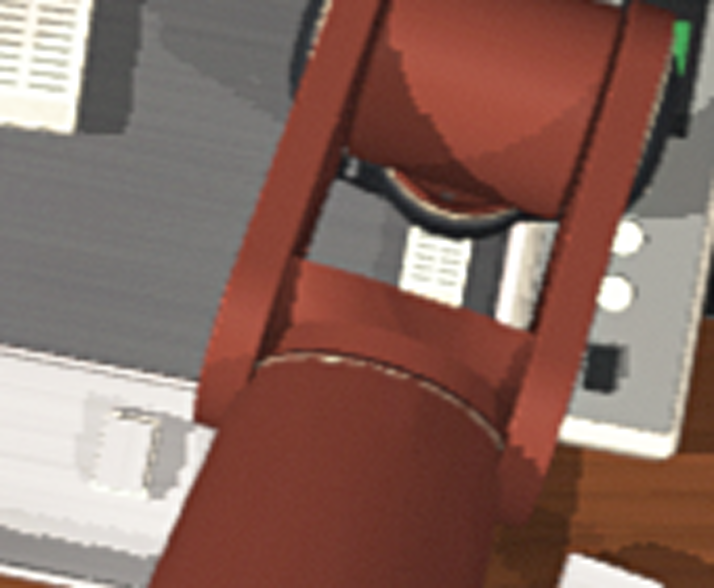

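The crop shows block3 straight at (436,265), with block4 hidden by the arm ahead of it. The scene depth shows the pair moving straight along, so I push on.

```bash
python3 -m inch '[[[0.008,0,0],[0,0,0],0.12],[[0.008,0,0],[0,0,0],0.12],[[0.008,0,0],[0,0,0],0.12],[[0.008,0,0],[0,0,0],0.12],[[0.008,0,0],[0,0,0],0.12],[[0.008,0,0],[0,0,0],0.12],[[0,0,0],[0,0,0],0.12]]'
python3 - <<'E'
from h import *;where();blocks()
E
```

```text
time: 16.55
tool_pos: [0.4851, -0.0718, 0.0628]
tool_rot: [-0.0, 0.079, 0.997, 0.0]
contact_force: [0.5, 0.4, 0.4]
gripper_width: 0.125
grasp_force: 0.0
t 16.55 plate [ 0.0573 -0.1344] z 0.0628 tool y yaw -9.07 F [0.5 0.4 0.4] open 0.125
scene 370 c [-101.   -0.] size [318.   8.] ang 90 z 0.055
scene 326 c [  -7. -129.] size [107.  35.] ang 18 z 0.031
scene 243 c [-42. -61.] size [30. 40.] ang 86 z 0.029
scene 253 c [-41.  -3.] size [29. 38.] ang 89 z 0.029
scene 1495 c [138.  72.] size [77. 53.] ang 3 z 0.083
top 1008 c [137.  72.] size [75. 53.] ang 4 z 0.083
top 216 c [-3. 60.] size [197.   5.] ang 90 z 0.044
top 197 c [  19. -134.] size [28. 27.] ang 89 z 0.078
top 102 c [  -3. -115.] size [89.  4.] ang 90 z 0.045
top 283 c [-39.  -5.] size [29. 43.] ang 89 z 0.029
top 202 c [-103.   59.] size [  4. 200.] ang 0 z 0.055
```

```bash
python3 -m inch '[[[0.008,0,0],[0,0,0],0.12],[[0.008,0,0],[0,0,0],0.12],[[0.008,0,0],[0,0,0],0.12],[[0.008,0,0],[0,0,0],0.12],[[0.008,0,0],[0,0,0],0.12],[[0.006,0,0],[0,0,0],0.12],[[0,0,0],[0,0,0],0.12]]'
python3 -m inch '[[[0,0,-0.03],[0,0,0],0.12],[[0,0,-0.03],[0,0,0],0.12],[[-0.03,0.03,-0.04],[0,0,0],0.12],[[-0.03,0.03,-0.04],[0,0,0],0.12],[[-0.03,0.03,-0.02],[0,0,0],0.12],[[-0.03,0.03,0],[0,0,0],0.12],[[-0.03,0.03,0],[0,0,0],0.12],[[0,0,0],[0,0,0],0.12]]'
python3 - <<'E'
from h import *;where();blocks()
im,d=manip.grab_frame("scene");save("s6",cv2.resize(im[150:420,190:500],None,fx=2.2,fy=2.2,interpolation=cv2.INTER_CUBIC))
E
```

```text
time: 17.35
tool_pos: [0.4401, -0.0646, 0.0629]
tool_rot: [-0.0, 0.079, 0.997, 0.0]
contact_force: [0.6, -0.3, -0.1]
gripper_width: 0.123
grasp_force: 0.0
time: 18.15
tool_pos: [0.6056, 0.0551, 0.2107]
tool_rot: [-0.0, 0.077, 0.997, 0.0]
contact_force: [-0.6, -0.7, -0.2]
gripper_width: 0.122
grasp_force: 0.0
t 18.15 plate [0.1562 0.0098] z 0.2107 tool y yaw -8.89 F [-0.6 -0.7 -0.2] open 0.122
scene 373 c [-102.    0.] size [319.   7.] ang 90 z 0.055
scene 242 c [ -28. -131.] size [73. 33.] ang 23 z 0.039
scene 240 c [-41. -62.] size [40. 30.] ang 1 z 0.029
scene 258 c [-41.  -4.] size [29. 39.] ang 89 z 0.029
scene 1493 c [139.  72.] size [76. 53.] ang 3 z 0.083
top 457 c [157.  73.] size [36. 53.] ang 6 z 0.083
top 176 c [ -3. -90.] size [140.   6.] ang 90 z 0.045
top 280 c [-41. -63.] size [40. 28.] ang 0 z 0.029
top 348 c [ -36. -139.] size [57. 35.] ang 4 z 0.031
top 124 c [-103.  -97.] size [  4. 125.] ang 0 z 0.055
```

View pics/s6.png

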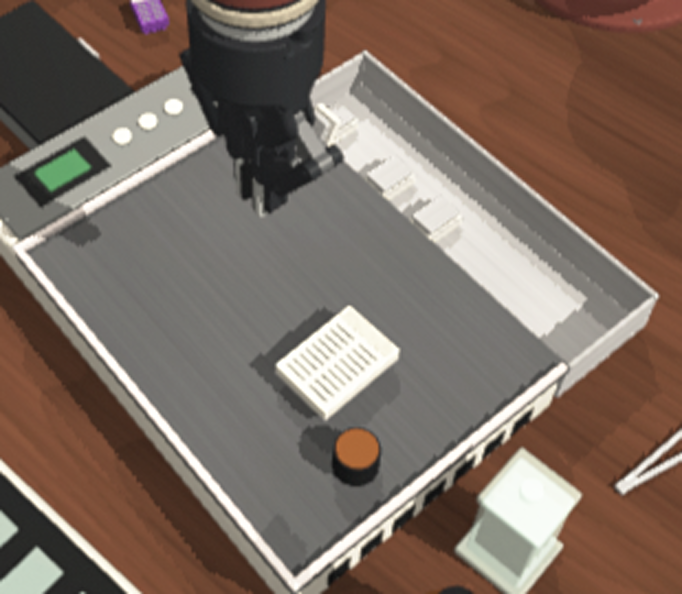

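```bash
python3 - <<'E'
from h import *
im,d=manip.grab_frame("top");P=cloud("top",d);q=P[...,:2]-e0;px=q@ex;py=q@ey;z=P[...,2]
m=(px>-.1)&(px<.02)&(py>-.17)&(py<-.1)
for a in np.arange(.02,-.1,-.005):
    print(round(a*1000),[ (int(1000*np.median(z[k])) if (k:=(abs(px-a)<.0025)&(abs(py-b)<.003)).any() else 0) for b in np.arange(-.165,-.1,.006)])
p=proj("top",[*(e0-.04*ex-.13*ey),.03]).astype(int);save("t7",cv2.resize(im[p[1]-35:p[1]+35,p[0]-45:p[0]+45],None,fx=8,fy=8,interpolation=cv2.INTER_CUBIC))
E
```

```text
20 [61, 60, 61, 61, 59, 60, 61, 62, 60, 59, 61]
15 [62, 60, 60, 60, 60, 61, 61, 61, 60, 61, 61]
10 [61, 61, 61, 61, 61, 61, 59, 60, 61, 61, 60]
5 [62, 61, 60, 59, 60, 60, 61, 59, 61, 60, 60]
0 [58, 58, 59, 58, 58, 57, 60, 58, 58, 58, 58]
-5 [28, 22, 16, 29, 33, 32, 29, 42, 14, 42, 15]
-10 [14, 12, 12, 24, 35, 32, 37, 28, 12, 13, 11]
-15 [15, 11, 12, 33, 44, 44, 47, 40, 14, 13, 12]
-20 [13, 13, 12, 41, 53, 51, 52, 48, 12, 12, 13]
-25 [14, 13, 20, 50, 51, 51, 50, 50, 13, 13, 12]
-30 [15, 14, 26, 49, 51, 52, 49, 50, 13, 12, 13]
-35 [13, 13, 26, 31, 48, 47, 38, 30, 11, 13, 13]
-40 [15, 12, 28, 29, 30, 29, 24, 12, 12, 14, 11]
-45 [12, 12, 23, 29, 28, 28, 24, 13, 13, 12, 11]
-50 [14, 12, 30, 31, 29, 30, 20, 14, 14, 11, 13]
-55 [13, 14, 28, 28, 30, 31, 20, 12, 1143, 13, 13]
-60 [16, 13, 26, 28, 28, 24, 23, 10, 13, 13, 11]
-65 [16, 11, 11, 15, 13, 14, 14, 13, 12, 13, 13]
-70 [15, 12, 13, 12, 13, 12, 12, 13, 13, 12, 12]
-75 [14, 12, 12, 12, 14, 14, 13, 12, 13, 11, 14]
-80 [13, 13, 12, 13, 15, 12, 13, 14, 12, 11, 15]
-85 [15, 13, 13, 13, 12, 11, 13, 13, 13, 12, 13]
-90 [15, 13, 13, 12, 13, 11, 12, 15, 12, 14, 11]
-95 [15, 13, 12, 13, 14, 10, 12, 13, 12, 12, 13]
```

View pics/t7.png

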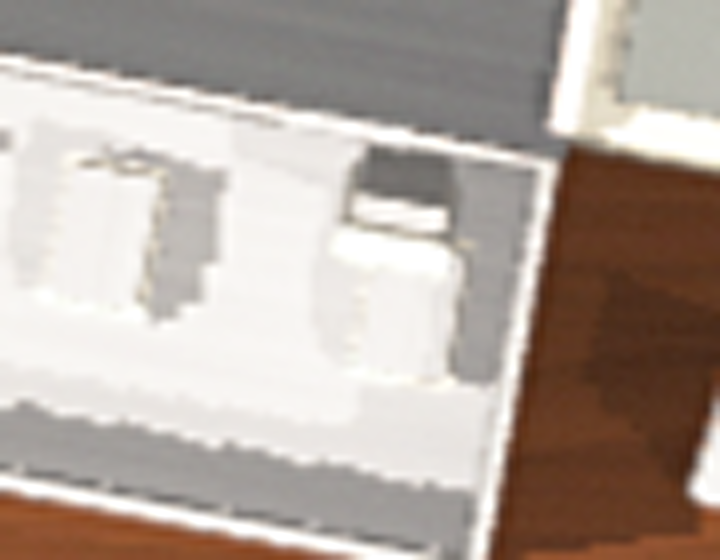

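The crop shows block3 standing tilted on its end in the tray at (400,215), between the deck wall and block4. Its highest point is about 52 mm. The centre of its underside is about 10 mm past the edge and 33 mm high, within the limits. The mould has not moved, and the arm is clear. I let it settle, check once more and hand in.

```bash
python3 -m inch '[[[0,0,0],[0,0,0],0.12],[[0,0,0],[0,0,0],0.12],[[0,0,0],[0,0,0],0.12],[[0,0,0],[0,0,0],0.12]]'; python3 - <<'E'
from h import *
where();blocks()
print(manip.look_for("scene","round_cup")[:1])
print(manip.job_done())
E
```

```text
time: 18.75
tool_pos: [0.6027, 0.0522, 0.212]
tool_rot: [0.0, 0.079, 0.997, -0.0]
contact_force: [0.1, 0.6, -0.2]
gripper_width: 0.124
grasp_force: 0.0
t 18.75 plate [0.1538 0.0066] z 0.212 tool y yaw -9.1 F [ 0.1  0.6 -0.2] open 0.124
scene 376 c [-102.   -0.] size [319.   8.] ang 90 z 0.055
scene 238 c [ -36. -136.] size [54. 28.] ang 15 z 0.038
scene 245 c [-27. -58.] size [64. 37.] ang 15 z 0.029
scene 258 c [-26.   0.] size [62. 37.] ang 15 z 0.029
scene 1503 c [139.  72.] size [76. 54.] ang 3 z 0.083
top 493 c [156.  72.] size [38. 52.] ang 4 z 0.083
top 173 c [ -3. -91.] size [138.   6.] ang 90 z 0.044
top 278 c [-40. -62.] size [28. 42.] ang 90 z 0.029
top 346 c [ -37. -138.] size [57. 35.] ang 1 z 0.031
top 127 c [-103.  -98.] size [124.   4.] ang 90 z 0.055
[{'point': [0.6492, 0.1804, 0.0881], 'score': 0.73}]
the job is handed in; nothing more can be done
None
```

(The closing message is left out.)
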